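# Set the sample viewer's iris lever to the pegged scale mark

### The job

Set the iris of the sample viewer on the school bench: with the fingertips against the side of the lever's upright post, push the lever round until its pointer lines up with the tall peg that stands on one of the four scale marks. Only push, never grip the post; do not disturb the dish on the viewer or the things around it, and take the hand away when the lever is set.

Things in the scene. Friction and masses are not known exactly. Their poses are not given: they have to be found in the camera images.
- viewer: Sample viewer, fixed: low white round base, 256 mm diameter, flat top 40 mm above the table; lamp housing 70 x 120 mm, up to 66 mm high, at its back (-x, reaching 180 mm from centre). Origin: centre of the round base at table height; z up; x points to the middle of the scale. Four long black scale lines at -0.85, -0.45, 0.45, 0.85 rad from x, shorter fine lines between.
- hub (a point): The ring's vertical axis of rotation: centre of the top, 56 mm above the table, of the fixed white round stage (96 mm diameter) in the middle of the viewer. Axes as the viewer's.
- iris_ring (a joint): Ring angle in rad: 0 when the lever points along the viewer's x, positive counter-clockwise from above, stops at +-1.15. Dark disc round the stage, 134 mm diameter, top at 52 mm, with one dark steel lever, 12 mm wide, sticking out radially and ending in a narrow pointer 106 mm from the axis. Turning takes 1 to 2 N at the post; it stays where it is left.
- lever_post (a point): Centre of the top of the lever's upright round post: 12 mm diameter, 85 mm from the axis, top at 95 mm above the table, standing free above the lever (whose top is at 57 mm). x axis of this point points radially outwards.
- lever_aim (a point): The point in the air at which the lever's pointer aims: on the lever's centre line, 115 mm from the axis, 54 mm above the table, which is the circle on which peg and studs stand. The lever is set when this point is at the peg's axis, seen from above.
- index_peg: The tall peg: dark steel, fixed, 16 mm diameter, 22 mm tall (top 62 mm above the table), at the outer end of one of the four long scale lines, any of them, 115 mm from the axis. The other three lines end in low studs 8 mm wide, 4 mm tall. Origin: centre of its foot, 40 mm above the table.
- dish: Small round open glass dish, 76 mm diameter, 15 mm tall, with a pebble in it, lying loose on the stage (rim 71 mm above the table). Origin: centre of its underside. Must stay where it is.
- jar_lid: Loose blue jar lid, 68 mm diameter, 14 mm thick, beside the viewer. Origin: centre of the underside. Leave alone.
- seed_box: Loose white paper box 75 x 50 x 32 mm, beside the viewer. Origin: centre of the underside. Leave alone.
- cup: Loose clear plastic cup, 64 mm rim diameter, 60 mm tall, beside the viewer. Origin: centre of the underside. Leave alone.
- spoon: Loose spoon, 150 mm long, lying flat along its x axis beside the viewer. Leave alone.
- water_bottle: Loose clear bottle with yellow cap, 66 mm diameter, 200 mm tall, on the right side of the table. Origin: centre of the underside. Leave alone.
- jam_jar: Loose glass jar with green cap, 72 mm diameter, 100 mm tall, on the left side of the table. Origin: centre of the underside. Leave alone.

How it is judged:
By the outcome, as a careful person would: the job done as asked, in the order asked, and still so for the second after the job is handed in, with the robot touching nothing.
It also fails if it takes over 38 s, if anything falls off the work surface, if the arm or the gripper's body presses on something with over 40 N, if the wrist force passes 120 N, or if a joint passes its speed limit or range.

### The arm

A 6-joint arm with a two-finger parallel gripper is mounted at the origin on the work surface. World frame = base frame: x ahead of the robot, y to its left, z up, the work surface at z = 0. Lengths are in m, angles in rad, forces in N, time in s.
With the tool pointing down it reaches from about 0.3 to 0.775 m from the base axis. Payload 14.6 kg.
Tool frame: the origin (TCP) lies at the very end of the fingers, on their centre line; the grasp point (between the pads) lies 19 mm behind it; z points along the fingers, y is the direction in which the jaws open and shut (so a half turn about z gives the same grasp; the last joint's range is limited). The gripper opens to 85 mm and grips with 20 to 120 N. Pads are 22 mm wide; open, the fingers measure 114 mm over their backs; the gripper's body (76 mm by 85 mm) begins 54 mm behind the grasp point. The pads swing forward as they close: fully open they stand 13 mm farther back than shut.
Start: joints at [-1.267, 0.3, 1.521, -0, 1.321, -0.067], TCP at [0.199, -0.513, 0.206] pointing down, gripper open.
Joint ranges: [-3.03, 3.03], [-0.79, 2.21], [0.23, 2.52], [-1.04, 4.18], [0, 3.07], [-2.55, 2.55]. Speed limits (rad/s): [2.22, 2.22, 2.57, 3.14, 3.14, 3.14].

### API

Orientations are given as a unit quaternion [x, y, z, w].
In Python, from rig import robot, snapshot, calibration, search_frame, cut_out gives the robot as it stands. The module is installed in compiled form; this text tells all that it offers.
- The arm moves only by the tool send_rows, never from a script. Its argument "steps" is a list of rows, each a list of 5 numbers: the closure in counts, from 0 (fully open) to 255 (shut), then the shift along the tool's x, y, z in m, then the turn about the tool's z in degrees. In form: [[claw, dx, dy, dz, turn], ...]. A call has 1 to 20 rows; each row shifts and turns the commanded pose from where the row before left it, along the tool's axes as they then stand; what a row does not reach is not made up. A row lasts 1/10 s, in which the tool goes at most 50 mm and 8.59 degrees, less where a joint would pass 70% of its speed; a pose out of reach is approached as far as the arm can. A call with a gripper value outside its range is refused whole. The fingers move at their own pace and stop on an object; the grip force is fixed at half the most. Time passes only in rows, so rows that do not move let the fingers close. It gives the time, the measured TCP pose, the force and the opening at its end, in the units of the state.
- robot.sense(): the state, without advancing time (a new reading comes with each control period).
- snapshot(name): name is "scene" or "top" or "wrist"; returns (picture, depth): 384x512x3 uint8, blue, green, red; 384x512 float32, m along the optical axis (not along the pixel's ray), 0 where there is no reading.
- calibration(name): a dict with "fx", "fy", "cx", "cy" (pixels), "view" (4x4, takes a point from world to camera coordinates). Camera axes: x right, y down, z forward; pixel columns grow to the right and rows downward; lengths in m; the calibration is good to about 2 mm. A picture is of the moment at which its call begins: read the wrist's pose just before it. calibration takes no time and is no camera call; for the wrist camera it gives the pose at the moment of the call.
- robot.sign_off(): hands the job in, once; it reports no verdict.
Trained networks look in the newest picture that a camera, given by its name, has taken for a name from the list of things; names that differ only in an ending like _2 or _b are one class to them, and where a whole thing is asked for, a point or a joint stands for the part that bears it (a point fixed in the world has none). Each returns a list of dicts, best first, with "confidence" (0 to 1); they miss things now and then, are a little off and sometimes report something else, mostly with a low value. They report only what shows in the picture. A call takes as long as a camera call.
- search_frame(name, camera): "location" ([column, row] in pixels, amid what is visible of it).
- cut_out(name, camera): "region" (384x512 bool, what is visible of it) and "location" ([column, row] in pixels, amid what is visible of it).
The state is a dict: "time_s": time; "joint_positions": joint angles; "joint_velocities": joint speeds; "effort": joint torques, N m; "tcp_pos": TCP position; "ee_rot": TCP orientation; "ft_force": force on the tool from outside, world axes, zero at the start; "ft_torque": the same for the moment, N m; "grip_width": opening from 0.0 (shut) to 1.0 (fully open).
Only numpy, scipy, OpenCV 4.12 (cv2) and the standard library are available. Lean on these libraries where they do the work, as an engineer would, in place of code of your own. Each camera call takes 0.05 s, during which the arm holds its last target.

## Working session

There is one attempt and no reset: what is moved stays moved. The work goes in short steps, Python scripts to look and compute and a tool call to move; the robot and the scene stay as the last step left them, time stands still between calls to the robot, and variables do not carry over. Pictures are saved under pics/ and viewed, and the job is handed in when it is done.

Besides the shell and the picture viewer there is one more tool, called after ">>>" by a JSON object that holds its "name" and its "arguments", one argument or row to a line. send_rows: Moves the arm, as the interface text tells. Its arguments: {"type":"object","properties":{"steps":{"type":"array","items":{"type":"array","items":{"type":"number"}}}},"required":["steps"]}

```bash
mkdir -p pics
python3 - <<'E'
from rig import robot, snapshot, calibration, search_frame, cut_out
import cv2,numpy as np
s=robot.sense(); print({k:np.round(v,4).tolist() for k,v in s.items()})
for n in ["top","scene"]:
    p,d=snapshot(n); cv2.imwrite(f"pics/{n}0.png",p); np.save(f"{n}0.npy",d)
    c=calibration(n); print(n,c)
    for t in ["viewer","hub","lever_post","index_peg","dish","iris_ring"]:
        r=search_frame(t,n)
        print(t,[(x["location"],round(x["confidence"],2)) for x in r[:3]])
E
```

```text
{'time_s': 0.0, 'joint_positions': [-1.2666, 0.3005, 1.5216, 0.0, 1.3207, -0.0666], 'joint_velocities': [0.0005, -0.0009, -0.001, -0.0007, 0.0, 0.0003], 'effort': [0.0014, -54.3509, -36.1794, -0.0001, 0.004, 0.0], 'tcp_pos': [0.1992, -0.5124, 0.2051], 'ee_rot': [0.9829, 0.1844, -0.0001, -0.0006], 'ft_force': [-0.246, 0.3447, -0.411], 'ft_torque': [0.0248, 0.016, -0.005], 'grip_width': 0.9998}
top {'fx': 374.408426350937, 'fy': 374.408426350937, 'cx': 259.1723864696399, 'cy': 189.092892373052, 'view': array([[ 0.02727276, -0.99922761,  0.02829111, -0.04177953],
       [-0.98116972, -0.03217208, -0.1904493 ,  0.58212777],
       [ 0.19121238, -0.0225643 , -0.98128929,  1.04841881],
       [ 0.        ,  0.        ,  0.        ,  1.        ]])}
viewer [([261.7, 209.5], 0.86)]
hub [([262.6, 213.6], 0.73)]
lever_post [([265.9, 214.0], 0.91)]
index_peg []
dish [([263.6, 196.9], 0.74)]
iris_ring [([282.0, 193.6], 0.87)]
scene {'fx': 493.33316346134995, 'fy': 493.33316346134995, 'cx': 257.0299083347347, 'cy': 182.99604016728037, 'view': array([[ 0.29115787,  0.95648289, -0.01917238, -0.17116132],
       [ 0.67182258, -0.2186914 , -0.70769237, -0.34497908],
       [-0.68108848,  0.19316977, -0.70626052,  1.89389975],
       [ 0.        ,  0.        ,  0.        ,  1.        ]])}
viewer [([239.0, 190.2], 0.72)]
hub [([238.4, 190.4], 0.93)]
lever_post [([244.2, 194.8], 0.72)]
index_peg [([270.1, 238.5], 0.43)]
dish [([262.7, 208.9], 0.63)]
iris_ring [([242.8, 195.4], 0.74)]
```

Run:
```python
import cv2
for n in ["top","scene"]:
    p=cv2.imread(f"pics/{n}0.png"); cv2.imwrite(f"pics/{n}0b.png",cv2.resize(p,(768,576),interpolation=cv2.INTER_CUBIC))
    x0,y0=(180,120) if n=="top" else (160,120)
    cv2.imwrite(f"pics/{n}0c.png",cv2.resize(p[y0:y0+150,x0:x0+200],(800,600),interpolation=cv2.INTER_CUBIC))
```

```text
(no output)
```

View pics/top0b.png

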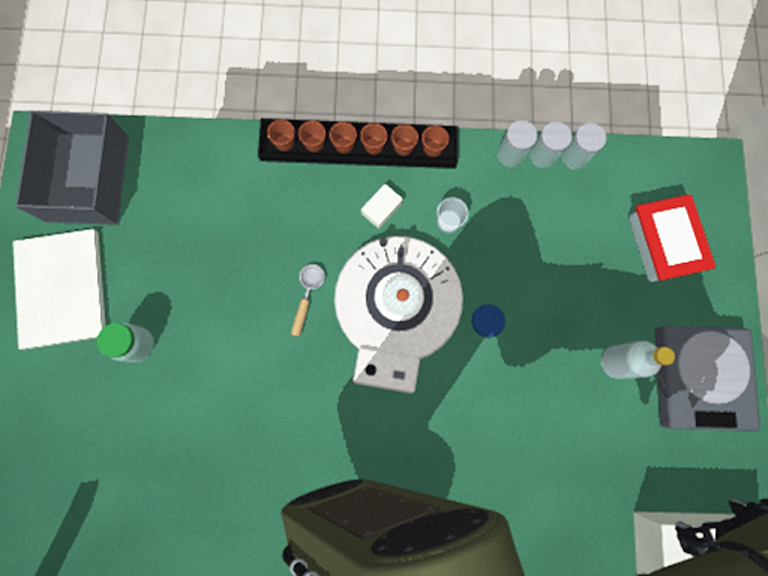

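View pics/top0c.png

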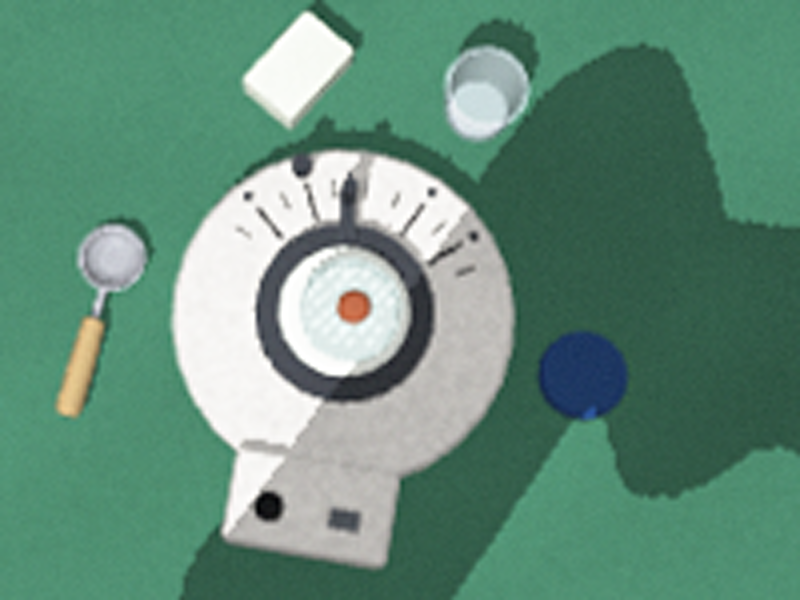

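View pics/scene0c.png

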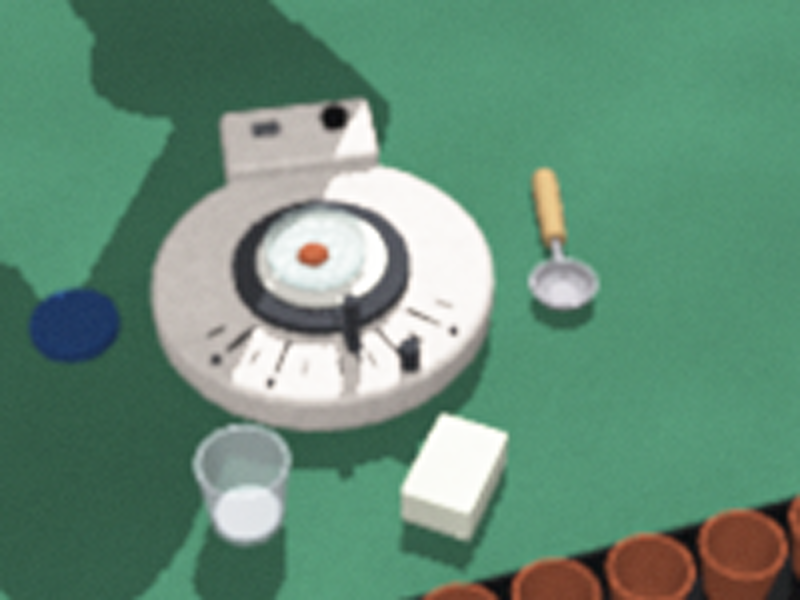

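View pics/scene0b.png

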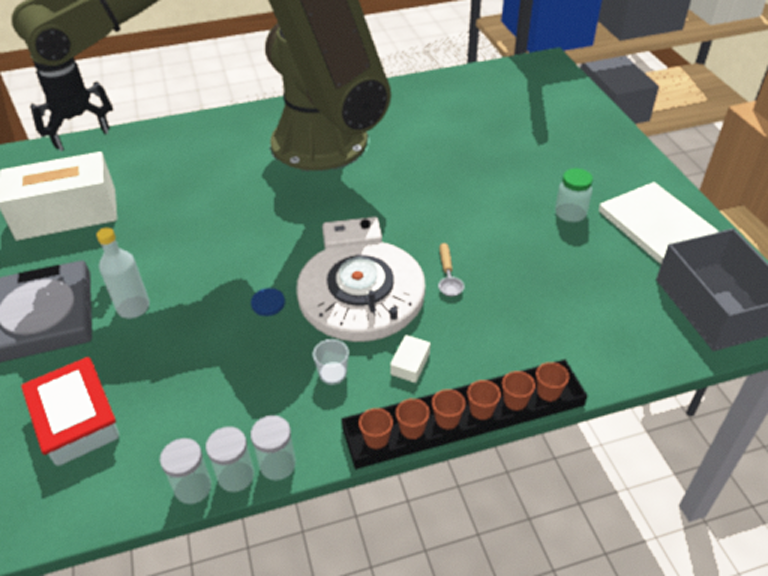

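The top view shows the peg at crop (302,165), second mark from the left, so it stands on +0.45. Low studs are at (248,196), (431,191) and (473,237). The lever points near 0 at (348,180). I'll fit the viewer pose from these points.

```bash
cat > h.py <<'E'
import numpy as np
from scipy.optimize import least_squares
def proj(c,P):
    P=np.atleast_2d(P); q=(c["view"]@np.c_[P,np.ones(len(P))].T).T
    return np.c_[c["fx"]*q[:,0]/q[:,2]+c["cx"],c["fy"]*q[:,1]/q[:,2]+c["cy"]]
def ray(c,uv,z):
    V=c["view"];R=V[:3,:3];o=-R.T@V[:3,3]
    d=R.T@np.array([(uv[0]-c["cx"])/c["fx"],(uv[1]-c["cy"])/c["fy"],1]); return o+d*(z-o[2])/d[2]
def pt(p,r,a,z): return np.array([p[0]+r*np.cos(p[2]+a),p[1]+r*np.sin(p[2]+a),z])
E
python3 - <<'E'
from h import *
from rig import calibration
ct,cs=calibration("top"),calibration("scene")
f=lambda o,u:(o[0]+(u[0]+.5)/4-.5,o[1]+(u[1]+.5)/4-.5)
T=lambda *u:f((180,120),u); S=lambda *u:f((160,120),u)
ob={'t':(ct,[(T(248,196),.85,.044),(T(303,163),.45,.062),(T(431,191),-.45,.044),(T(473,237),-.85,.044)],T(349,177)),
 's':(cs,[(S(216,359),-.85,.044),(S(270,382),-.45,.044),(S(410,343),.45,.062),(S(453,331),.85,.044)],S(351,300))}
def res(p,ks):
    return np.concatenate([(proj(ob[k][0],pt(p,.115,a,z))[0]-np.array(u)) for k in ks for u,a,z in ob[k][1]])
for ks in ['t','s','ts']:
    r=least_squares(res,[.5,0,0],args=(ks,)); p=r.x
    print(ks,p.round(4),r.fun.round(1))
    for k in 'ts':
        q=ray(ob[k][0],ob[k][2],.095)-[p[0],p[1],0]; print(k,'post r,ang',np.hypot(*q[:2]).round(4),(np.arctan2(q[1],q[0])-p[2]).round(3))
for n,u in [("dish",(352,306)),("cup",(486,85)),("lid",(583,375)),("box",(298,68))]: print(n,ray(ct,T(*u),.06).round(3))
from rig import search_frame,snapshot
print("bottle cap",ray(ct,(664/1.5,356/1.5),.2), "pots",ray(ct,(360/1.5,130/1.5),.06),"jars",ray(ct,(520/1.5,130/1.5),.1),"red",ray(ct,(680/1.5,240/1.5),.05))
E
```

```text
t [ 0.5591 -0.044  -0.1478] [-0.1 -0.1 -0.2 -0.   0.2  0.4  0.1 -0.2]
t post r,ang 0.0913 0.152
s post r,ang 0.0883 0.143
s [ 0.5631 -0.0448 -0.1403] [-0.2  0.   0.1 -0.2 -0.   0.8  0.2 -0.6]
t post r,ang 0.0873 0.153
s post r,ang 0.0843 0.144
ts [ 0.5607 -0.0442 -0.1448] [-0.1 -0.5 -0.3 -0.5  0.2 -0.2  0.1 -0.9 -0.3 -0.7 -0.1 -0.9 -0.3  0.2
 -0.  -1.1]
t post r,ang 0.0897 0.151
s post r,ang 0.0867 0.142
dish [ 0.562 -0.05   0.06 ]
cup [ 0.735 -0.147  0.06 ]
lid [ 0.517 -0.219  0.06 ]
box [ 0.743 -0.005  0.06 ]
bottle cap [ 0.44596786 -0.48917486  0.2       ] pots [0.90403023 0.0440798  0.06      ] jars [ 0.8975781  -0.27833094  0.1       ] red [ 0.69456307 -0.616227    0.05      ]
```

Lever at about +0.15 and peg at +0.45, with the viewer centre near (0.561, -0.044) and yaw -0.145. I'll move above the viewer on the push side, closing the fingers on the way.

>>> {"name": "send_rows", "arguments": {
  "steps": [
    [255,0.02,-0.005,-0.01,0],
    [255,0.025,-0.01,-0.01,0],
    [255,0.026,-0.012,-0.01,0],
    [255,0.026,-0.012,-0.01,0],
    [255,0.026,-0.012,-0.01,0],
    [255,0.026,-0.012,-0.01,0],
    [255,0.026,-0.012,-0.01,0],
    [255,0.026,-0.012,-0.01,0],
    [255,0.026,-0.012,-0.01,0],
    [255,0.026,-0.012,0,0],
    [255,0.026,-0.012,0,0],
    [255,0.026,-0.012,0,0],
    [255,0.026,-0.012,0,0],
    [255,0.026,-0.012,0,0],
    [255,0.026,-0.012,0,0],
    [255,0.026,-0.012,0,0],
    [255,0.026,-0.012,0,0],
    [255,0.026,-0.012,0,0],
    [255,0.026,-0.012,0,2],
    [255,0.026,-0.012,0,2]
  ]
}}

```text
time_s: 2.7
tcp_pos: [0.5951, -0.1111, 0.2957]
ee_rot: [0.989, 0.149, 0.0, 0.0]
ft_force: [0.0, -0.4, 0.0]
grip_width: -0.004
```

Run:
```python
from rig import robot, snapshot, calibration, search_frame, cut_out
import cv2,numpy as np
from h import *
s=robot.sense(); print({k:np.round(s[k],4).tolist() for k in ['time_s','joint_positions','tcp_pos','ee_rot','ft_force','grip_width']})
c=calibration("wrist")
p,d=snapshot("wrist"); cv2.imwrite("pics/w1.png",p); np.save("w1.npy",d); np.save("w1c.npy",c,allow_pickle=True); print(c)
cv2.imwrite("pics/w1b.png",cv2.resize(p,(768,576),interpolation=cv2.INTER_CUBIC))
for t in ["lever_post","index_peg","hub","dish"]:
    print(t,[(x["location"],round(x["confidence"],2)) for x in search_frame(t,"wrist")[:3]])
```

```text
{'time_s': 2.7, 'joint_positions': [-0.2451, 0.3807, 1.2081, -0.0, 1.5528, 1.026], 'tcp_pos': [0.5951, -0.1111, 0.2957], 'ee_rot': [0.9888, 0.1493, 0.0, 0.0], 'ft_force': [0.0011, -0.3633, 0.0289], 'grip_width': -0.0038}
{'fx': 302.3275523004015, 'fy': 302.3275523004015, 'cx': 255.62989834917198, 'cy': 189.49553979887577, 'view': array([[ 2.95271690e-01, -9.55413272e-01,  3.30827670e-04,
        -2.83315594e-01],
       [-9.03968832e-01, -2.79260595e-01,  3.23811476e-01,
         4.35358355e-01],
       [-3.09281394e-01, -9.59114195e-02, -9.46121567e-01,
         6.39438131e-01],
       [ 0.00000000e+00,  0.00000000e+00,  0.00000000e+00,
         1.00000000e+00]])}
lever_post [([220.7, 130.6], 0.59)]
index_peg [([194.7, 73.0], 0.58)]
hub [([186.7, 140.8], 0.72)]
dish [([200.1, 162.3], 0.56)]
```

View pics/w1b.png

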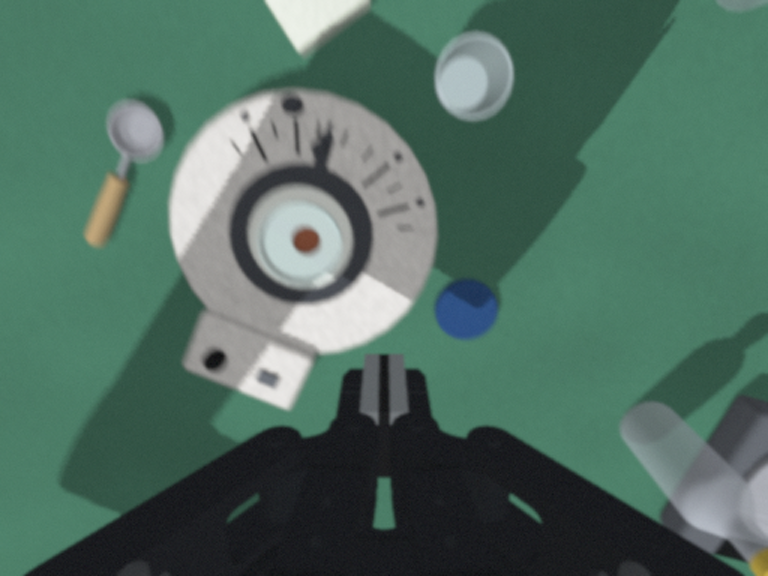

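The wrist view shows the whole scale, with the peg top near (195,70), the lever near (214,97) and the closed fingertips near (256,240). I'll zoom in.

Run:
```python
import cv2,numpy as np
p=cv2.imread("pics/w1.png")
cv2.imwrite("pics/w1c.png",cv2.resize(p[50:170,140:300],(800,600),interpolation=cv2.INTER_CUBIC))
d=np.load("w1.npy")
from h import *
c=np.load("w1c.npy",allow_pickle=True).item()
for r in [238,242,246,250]:
    row=d[r,225:290]; m=np.where((row<0.35)&(row>0))[0]+225
    if len(m): z=np.median(d[r,m]); print(r,m[0],m[-1],z,(m[-1]-m[0]+1)*z/c["fx"])
```

```text
238 243 268 0.1525726 0.013121158236125224
242 243 268 0.14857873 0.012777687756067435
246 232 279 0.14532353 0.023072754630599008
250 229 282 0.14254948 0.025461365097923263
```

View pics/w1c.png

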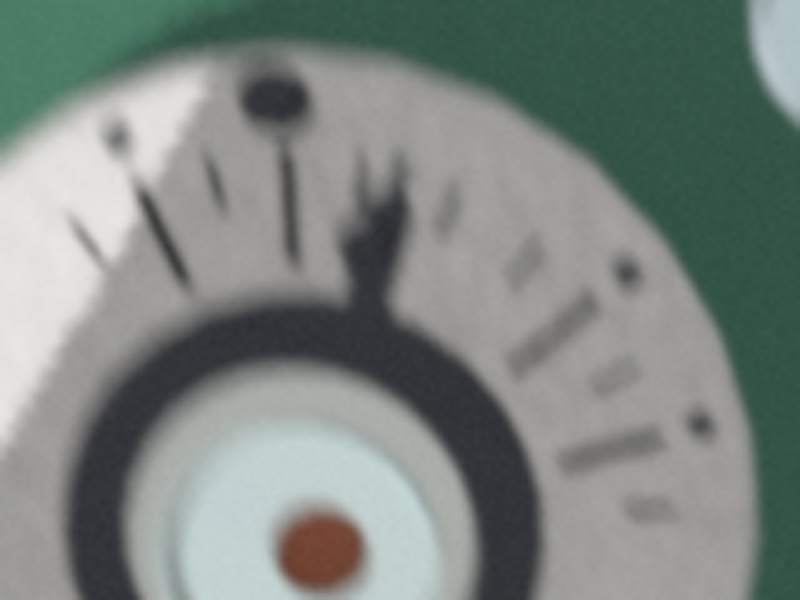

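Run:
```python
import numpy as np
from h import *
c=np.load("w1c.npy",allow_pickle=True).item()
d=np.load("w1.npy")
V=c["view"];R=V[:3,:3];t=V[:3,3]
tcp=np.array([0.5951,-0.1111,0.2957]);a=2*np.arctan2(.1493,.9888)
X=np.array([np.cos(a),np.sin(a),0]);Y=np.array([np.sin(a),-np.cos(a),0])
print("a",a,"cam in tool",(-R.T@t-tcp)@np.c_[X,Y,[0,0,-1]])
vv,uu=np.mgrid[230:300,200:320]; z=d[230:300,200:320]; ok=(z>0)&(z<.35)
P=np.c_[((uu-c["cx"])/c["fx"]*z)[ok],((vv-c["cy"])/c["fy"]*z)[ok],z[ok]]
W=(P-t)@R; q=(W-tcp)@np.c_[X,Y,[0,0,-1]]
for h in np.arange(0,.06,.004):
    m=(-q[:,2]>=h-.002)&(-q[:,2]<h+.002)
    if m.sum(): print("behind tip %.3f"%h,m.sum(),"y",q[m,1].min().round(4),q[m,1].max().round(4),"x",q[m,0].min().round(4),q[m,0].max().round(4))
# fit
f=lambda u:(140+(u[0]+.5)/5-.5,50+(u[1]+.5)/5-.5)
obs=[((118,138),.85,.043),((274,96),.45,.062),((628,272),-.45,.043),((702,426),-.85,.043)]
res=lambda p:np.concatenate([(proj(c,pt(p,.115,a,z))[0]-np.array(f(u))) for u,a,z in obs])
r=least_squares(res,[.56,-.044,-.145]);p=r.x;print(p.round(4),r.fun.round(1))
# stage edge / ring predicted pixel
for al in [.1,.15,.2]:
    print(al,"post top",(((proj(c,pt(p,.085,al,.095))[0]-[139.6,49.6])*5)).round(),"post base",(((proj(c,pt(p,.085,al,.057))[0]-[139.6,49.6])*5)).round(),"pointer",((proj(c,pt(p,.106,al,.054))[0]-[139.6,49.6])*5).round(),"root",((proj(c,pt(p,.067,al,.054))[0]-[139.6,49.6])*5).round())
ring=((proj(c,np.array([pt(p,.067,x,.052) for x in np.arange(0,6.28,.785)]))-[139.6,49.6])*5).round(); print(ring)
```

```text
a 0.2997181953355451 cam in tool [ 0.08319761  0.00129765 -0.1684059 ]
behind tip 0.028 18 y -0.0046 0.0077 x 0.0099 0.0107
behind tip 0.032 115 y -0.0106 0.0137 x 0.006 0.0116
behind tip 0.036 214 y -0.0123 0.0148 x 0.006 0.0115
behind tip 0.040 238 y -0.0121 0.0147 x 0.0056 0.0114
behind tip 0.044 252 y -0.0123 0.0148 x 0.0059 0.0117
behind tip 0.048 264 y -0.0123 0.0148 x 0.0055 0.0116
behind tip 0.052 296 y -0.0123 0.0147 x 0.0059 0.0117
behind tip 0.056 303 y -0.0123 0.0149 x 0.0058 0.0117
[ 0.5619 -0.0428 -0.151 ] [-0.4 -0.2 -0.5 -0.1  0.6  0.4  0.4  0.1]
0.1 post top [378. 249.] post base [397. 243.] pointer [423. 162.] root [377. 310.]
0.15 post top [361. 243.] post base [381. 238.] pointer [404. 155.] root [365. 306.]
0.2 post top [343. 238.] post base [365. 233.] pointer [383. 149.] root [353. 302.]
[[402. 319.]
 [208. 308.]
 [ 77. 437.]
 [ 86. 618.]
 [217. 745.]
 [393. 755.]
 [523. 643.]
 [532. 464.]]
```

Run:
```python
import numpy as np
from h import *
c=np.load("w1c.npy",allow_pickle=True).item()
d=np.load("w1.npy")
tcp=np.array([0.5951,-0.1111,0.2957]);a=.2997
X=np.array([np.cos(a),np.sin(a),0]);Y=np.array([np.sin(a),-np.cos(a),0])
for h in [0,.01,.02,.03]: print(h,proj(c,[tcp+.011*X+.0065*s*Y+[0,0,h] for s in(-1,1)]).round(1).tolist())
print(d[225:250:2,256].round(3))
```

```text
0 [[242.6, 212.3], [264.1, 212.3]]
0.01 [[241.9, 219.2], [264.6, 219.2]]
0.02 [[241.1, 226.9], [265.1, 226.9]]
0.03 [[240.3, 235.5], [265.7, 235.5]]
[0.511 0.511 0.512 0.516 0.516 0.516 0.152 0.151 0.149 0.146 0.147 0.144
 0.142]
```

The wrist depth suggests the fingertips end about 28 mm short of the TCP. I'll check that from the scene and top cameras.

Run:
```python
from rig import robot, snapshot, calibration
import cv2,numpy as np
from h import *
tcp=robot.sense()["tcp_pos"]
for n in ["scene"]:
    c=calibration(n); p,d=snapshot(n)
    u=proj(c,[tcp,tcp+[0,0,.028]]); print(n,u.round(1))
    x,y=u[0].astype(int); x0,y0=x-60,y-60
    im=cv2.resize(p[y0:y0+105,x0:x0+140],(800,600),interpolation=cv2.INTER_CUBIC)
    s=800/140
    for q,col in zip(u,[(0,0,255),(255,0,255)]): cv2.drawMarker(im,tuple(((q+.5-[x0,y0])*s).astype(int).tolist()),col,cv2.MARKER_CROSS,14,1)
    cv2.imwrite(f"pics/{n}1.png",im)
```

```text
scene [[213.4 131.9]
 [212.5 123.2]]
```

View pics/scene1.png

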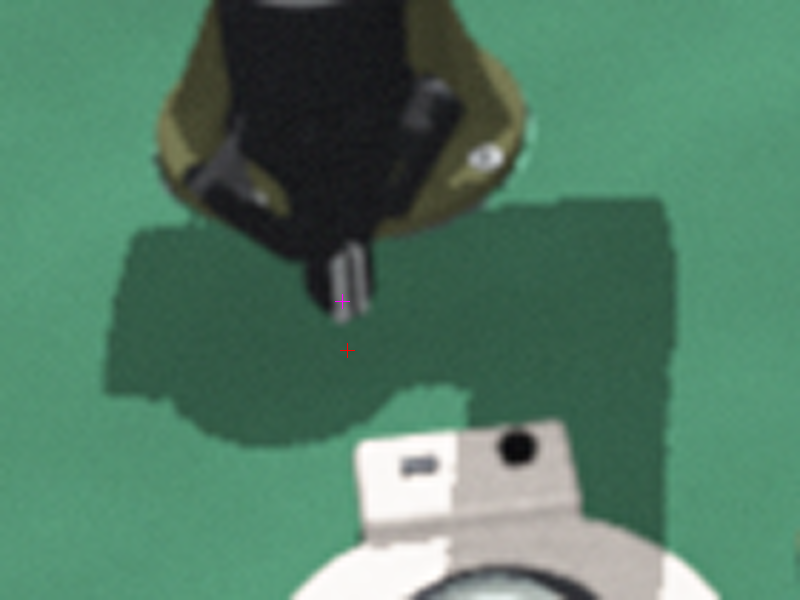

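Both cameras put the visible tips about 27 mm short of the TCP. TCP z = 0.06 is safe and usable either way, so I'll descend beside the post to that height and look again.

>>> {"name": "send_rows", "arguments": {
  "steps": [
    [255,0.018,-0.001,0.0,0],
    [255,0.018,-0.001,0.0,0],
    [255,0.018,-0.001,0.01,0],
    [255,0.018,-0.002,0.02,0],
    [255,0.001,0,0.03,0],
    [255,0,0,0.03,0],
    [255,0,0,0.03,0],
    [255,0,0,0.03,0],
    [255,0,0,0.03,0],
    [255,0,0,0.025,0],
    [255,0,0,0.015,0],
    [255,0,0,0.01,0],
    [255,0,0,0.006,0],
    [255,0,0,0,0]
  ]
}}

```text
time_s: 4.4
tcp_pos: [0.6627, -0.0859, 0.0598]
ee_rot: [0.989, 0.15, 0.0, 0.0]
ft_force: [-0.0, 0.1, 0.0]
grip_width: 0.001
```

```bash
cat > look.py <<'E'
from rig import robot, snapshot, calibration
import cv2,numpy as np,sys
from h import *
k=sys.argv[1]
s=robot.sense(); print({j:np.round(s[j],4).tolist() for j in ['time_s','tcp_pos','ee_rot','ft_force','grip_width']})
c=calibration("wrist");p,d=snapshot("wrist"); np.save(f"w{k}.npy",d); np.save(f"w{k}c.npy",c,allow_pickle=True); cv2.imwrite(f"pics/w{k}r.png",p)
cv2.imwrite(f"pics/w{k}.png",cv2.resize(p,(768,576),interpolation=cv2.INTER_CUBIC))
p,d=snapshot("scene"); np.save(f"s{k}.npy",d)
cv2.imwrite(f"pics/s{k}.png",cv2.resize(p[120:240,170:330],(800,600),interpolation=cv2.INTER_CUBIC))
p,d=snapshot("top"); cv2.imwrite(f"pics/t{k}.png",cv2.resize(p[120:240,180:340],(800,600),interpolation=cv2.INTER_CUBIC))
E
python3 look.py 2
```

```text
{'time_s': 4.4, 'tcp_pos': [0.6627, -0.0859, 0.0598], 'ee_rot': [0.9887, 0.1499, 0.0, 0.0], 'ft_force': [-0.02, 0.1486, 0.0029], 'grip_width': 0.0008}
```

View pics/w2.png

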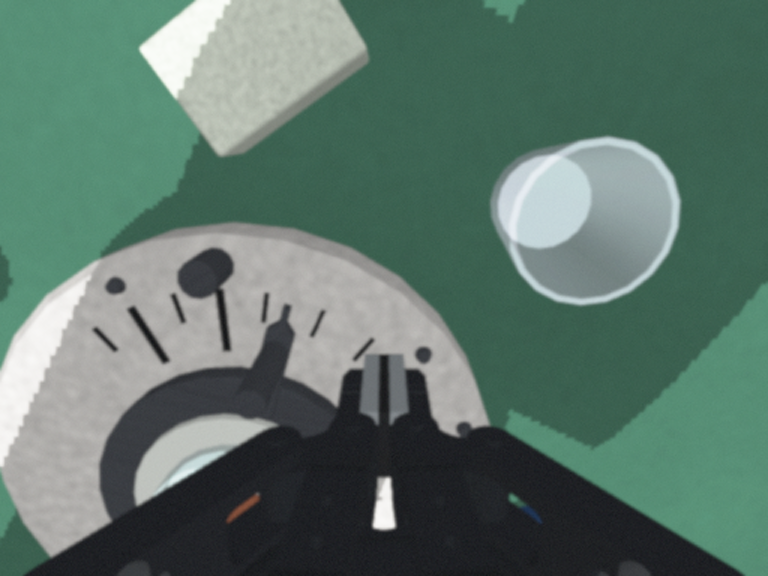

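View pics/s2.png

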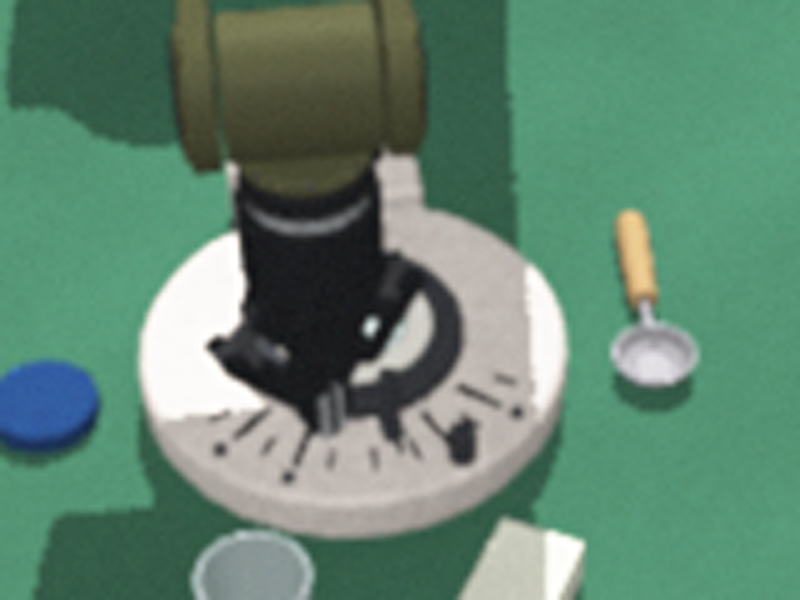

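Run:
```python
import numpy as np
from h import *
c=np.load("w2c.npy",allow_pickle=True).item(); d=np.load("w2.npy")
V=c["view"];R=V[:3,:3];t=V[:3,3]
tcp=np.array([0.6627,-0.0859,0.0598]);a=2*np.arctan2(.1499,.9887)
M=np.c_[[np.cos(a),np.sin(a),0],[np.sin(a),-np.cos(a),0],[0,0,-1]]
vv,uu=np.mgrid[0:384,0:512]; z=d; ok=(z>0)
P=np.c_[((uu-c["cx"])/c["fx"]*z)[ok],((vv-c["cy"])/c["fy"]*z)[ok],z[ok]]
W=(P-t)@R; q=(W-tcp)@M
g=(z[ok]<.165)&(vv[ok]>235)
for y0 in np.arange(-.08,.081,.01):
    m=g&(abs(q[:,1]-y0)<.005)
    if m.sum(): print("y %.3f"%y0,m.sum(),"lowest height world z",np.percentile(W[m,2],1).round(3),W[m,2].max().round(3))
# surfaces
m=(~g)&(abs(W[:,2]-.095)<.012)&(np.hypot(W[:,0]-.5613,W[:,1]+.0435)<.11)
print(m.sum(),W[m].mean(0),"px",uu[ok][m].mean(),vv[ok][m].mean())
f=lambda u:((u[0]+.5)/1.5-.5,(u[1]+.5)/1.5-.5)
obs=[((115,286),.85,.043),((216,265),.45,.062),((424,354),-.45,.043),((464,430),-.85,.043)]
res=lambda p:np.concatenate([(proj(c,pt(p,.115,a,z))[0]-np.array(f(u))) for u,a,z in obs])
r=least_squares(res,[.56,-.044,-.145]);p=r.x;print(p.round(4),r.fun.round(1))
for al in [.1,.15,.2]:
    print(al,[((proj(c,pt(p,r,al,h))[0]+.5)*1.5).round() for r,h in [(.085,.095),(.085,.057),(.106,.054)]])
print("peg top/foot",[((proj(c,pt(p,.115,.45,h))[0]+.5)*1.5).round() for h in (.062,.04)])
```

```text
y -0.060 206 lowest height world z 0.165 0.173
y -0.050 1742 lowest height world z 0.086 0.173
y -0.040 3433 lowest height world z 0.085 0.172
y -0.030 3374 lowest height world z 0.133 0.161
y -0.020 1989 lowest height world z 0.129 0.177
y -0.010 3959 lowest height world z 0.096 0.177
y -0.000 4064 lowest height world z 0.092 0.176
y 0.010 4442 lowest height world z 0.094 0.177
y 0.020 2143 lowest height world z 0.128 0.177
y 0.030 2880 lowest height world z 0.132 0.17
y 0.040 3604 lowest height world z 0.139 0.172
y 0.050 1757 lowest height world z 0.151 0.173
y 0.060 488 lowest height world z 0.162 0.173
6 [ 0.64639714 -0.0500728   0.08356884] px 181.83333333333334 256.3333333333333
[ 0.5621 -0.0442 -0.1714] [ 2.9 -6.  -7.1  4.8  3.4  0.7  2.1  0.7]
0.1 [array([267., 402.]), array([289., 351.]), array([305., 305.])]
0.15 [array([254., 398.]), array([279., 348.]), array([293., 300.])]
0.2 [array([242., 395.]), array([269., 345.]), array([280., 297.])]
peg top/foot [array([206., 273.]), array([225., 257.])]
```

The wrist view shows no part of the hand near the post or dish. The peg top is near (204,276) and its foot near (225,257), and the knuckles stay above 0.118. I'll lower 10 mm, advance to contact and push part way.

>>> {"name": "send_rows", "arguments": {
  "steps": [
    [255,0,0,0.005,0],
    [255,0,0,0.005,0],
    [255,0,-0.005,0,0],
    [255,0,-0.008,0,0],
    [255,0,-0.005,0,0],
    [255,0,-0.003,0,0],
    [255,0,-0.002,0,0],
    [255,0,-0.002,0,0],
    [255,0,-0.002,0,0],
    [255,0,-0.002,0,0],
    [255,0,-0.002,0,0],
    [255,0,-0.002,0,0],
    [255,0,-0.002,0,0],
    [255,0,-0.001,0,0],
    [255,0,0,0,0]
  ]
}}

```text
time_s: 6.05
tcp_pos: [0.6519, -0.0511, 0.0497]
ee_rot: [0.989, 0.15, -0.0, -0.0]
ft_force: [-0.1, -0.3, -0.1]
grip_width: 0.001
```

```bash
python3 look.py 3
python3 - <<'E'
import numpy as np
from h import *
c=np.load("w2c.npy",allow_pickle=True).item()
f=lambda u:((u[0]+.5)/1.5-.5,(u[1]+.5)/1.5-.5)
obs=[((115,286),.85,.043),((204,277),.45,.062),((424,354),-.45,.043),((464,430),-.85,.043)]
res=lambda p:np.concatenate([(proj(c,pt(p,.115,a,z))[0]-np.array(f(u))) for u,a,z in obs])
r=least_squares(res,[.56,-.044,-.145]);p=r.x;print(p.round(4),r.fun.round(1))
E
```

```text
{'time_s': 6.05, 'tcp_pos': [0.6519, -0.0511, 0.0497], 'ee_rot': [0.9887, 0.15, -0.0001, -0.0001], 'ft_force': [-0.1325, -0.3412, -0.1124], 'grip_width': 0.0007}
[ 0.5601 -0.045  -0.1498] [ 0.5 -1.4 -2.7  0.4  1.3  1.   1.4  0.5]
```

View pics/w3.png

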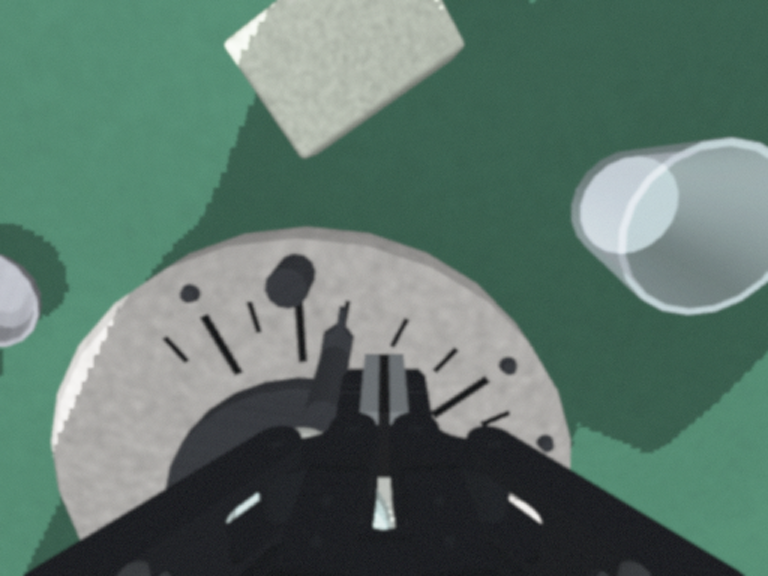

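View pics/s3.png

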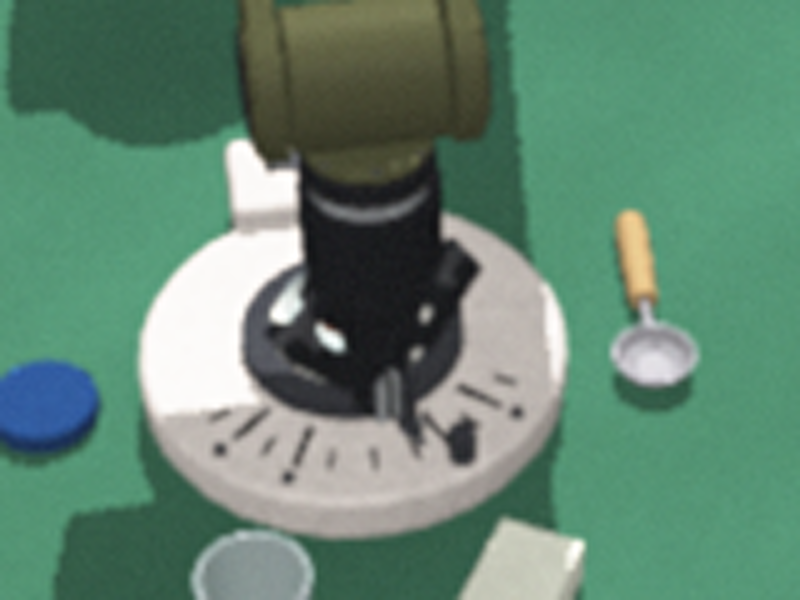

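```bash
cat > ang.py <<'E'
import numpy as np
from h import *
def run(k,obs,pts,z=.055):
    c=np.load(f"w{k}c.npy",allow_pickle=True).item()
    f=lambda u:((u[0]+.5)/1.5-.5,(u[1]+.5)/1.5-.5)
    res=lambda p:np.concatenate([(proj(c,pt(p,.115,a,h))[0]-np.array(f(u))) for u,a,h in obs])
    r=least_squares(res,[.56,-.044,-.148]);p=r.x;print(p.round(4),r.fun.round(1))
    for P in (p,np.array([.5613,-.0437,-.148])):
      for u in pts:
        q=ray(c,f(u),z)-[P[0],P[1],0]; print("r %.4f ang %.3f"%(np.hypot(q[0],q[1]),np.arctan2(q[1],q[0])-P[2]))
    return p
E
python3 - <<'E'
from ang import run
import cv2
print(2);run(2,[((115,286),.85,.043),((204,277),.45,.062),((424,354),-.45,.043),((464,430),-.85,.043)],[(287,308)])
print(3);run(3,[((190,293),.85,.043),((287,289),.45,.062),((508,365),-.45,.043),((545,443),-.85,.043)],[(347,304)])
p=cv2.imread("pics/w3r.png"); cv2.imwrite("pics/w3z.png",cv2.resize(p[160:280,120:280],(800,600),interpolation=cv2.INTER_CUBIC))
E
```

```text
2
[ 0.5601 -0.045  -0.1498] [ 0.5 -1.4 -2.7  0.4  1.3  1.   1.4  0.5]
r 0.1043 ang 0.148
r 0.1031 ang 0.134
3
[ 0.5595 -0.0445 -0.1442] [-1.2  0.3 -0.6 -1.1  1.   1.   1.1  0.8]
r 0.1078 ang 0.250
r 0.1059 ang 0.248
```

View pics/w3z.png

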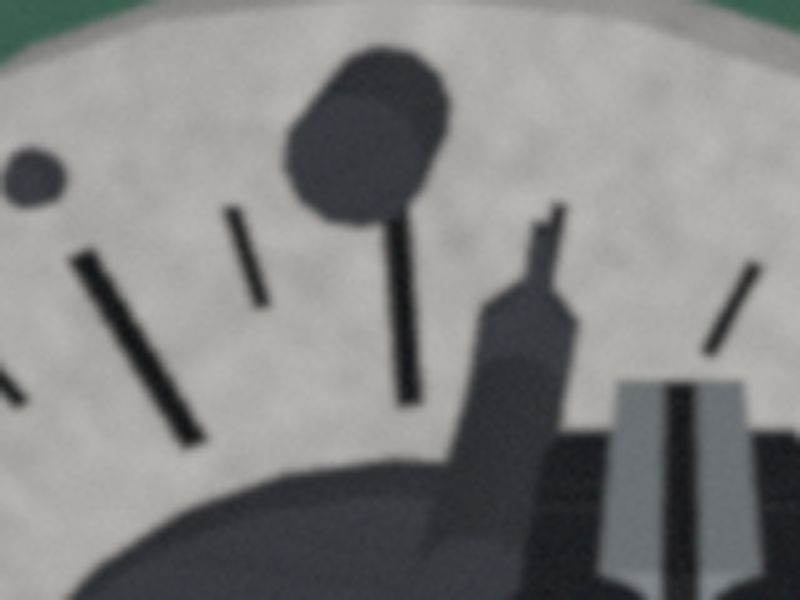

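The zoomed wrist view shows the pointer tip at (541,222), just left of a fine line, the peg top at (348,160), and the left finger's back against the post side. I'll recompute the angle from the sharper picks.

```bash
cat > ang.py <<'E'
import numpy as np
from h import *
def run(k,o,obs,pts,s=5.):
    c=np.load(f"w{k}c.npy",allow_pickle=True).item()
    f=lambda u:(o[0]+(u[0]+.5)/s-.5,o[1]+(u[1]+.5)/s-.5)
    res=lambda p:np.concatenate([(proj(c,pt(p,r,a,h))[0]-np.array(f(u))) for u,r,a,h in obs])
    r=least_squares(res,[.56,-.044,-.148]);p=r.x;print(p.round(4),r.fun.round(1))
    out=[]
    for u,z in pts:
        q=ray(c,f(u),z)-[p[0],p[1],0]; out.append((np.hypot(q[0],q[1]),np.arctan2(q[1],q[0])-p[2])); print("r %.4f ang %.4f"%out[-1])
    # peg-free check: difference pointer vs peg at radius
    return p
E
python3 - <<'E'
from ang import run
z=lambda u:((u[0]+.5)/1.5-.5,(u[1]+.5)/1.5-.5)
Z=lambda u:((z(u)[0]+.5-120)*5-.5,(z(u)[1]+.5-160)*5-.5)
obs=[((35,176),.115,.85,.044),((348,160),.115,.45,.062),(Z((508,365)),.115,-.45,.044),(Z((545,443)),.115,-.85,.044)]
run(3,(120,160),obs,[((541,222),.054),((538,285),.055),((526,320),.057),((514,357),.057),((348,160),.062),((397,210),.04),((409,403),.04),((84,258),.04),((192,440),.04),((560,205),.04)])
E
```

```text
[ 0.5599 -0.0442 -0.1429] [-2.7  0.5  0.6 -1.2  1.   0.8  1.3  0.9]
r 0.1056 ang 0.2626
r 0.0981 ang 0.2536
r 0.0943 ang 0.2604
r 0.0893 ang 0.2679
r 0.1143 ang 0.4532
r 0.0999 ang 0.4486
r 0.0726 ang 0.4513
r 0.1019 ang 0.8560
r 0.0734 ang 0.8616
r 0.1026 ang 0.2465
```

Lever at about 0.262, so about 0.19 rad remains, or 16 mm at the post. I'll push 13 mm and look again.

>>> {"name": "send_rows", "arguments": {
  "steps": [
    [255,0,-0.001,0,0],
    [255,0,-0.002,0,0],
    [255,0,-0.002,0,0],
    [255,0,-0.002,0,0],
    [255,0,-0.002,0,0],
    [255,0,-0.002,0,0],
    [255,0,-0.001,0,0],
    [255,0,-0.001,0,0],
    [255,0,0,0,0]
  ]
}}

```text
time_s: 7.1
tcp_pos: [0.6481, -0.0388, 0.0497]
ee_rot: [0.989, 0.15, -0.0, -0.0]
ft_force: [0.1, 0.5, 0.2]
grip_width: -0.001
```

```bash
python3 look.py 4
python3 - <<'E'
import cv2
p=cv2.imread("pics/w4r.png"); cv2.imwrite("pics/w4z.png",cv2.resize(p[160:280,140:300],(800,600),interpolation=cv2.INTER_CUBIC))
E
```

```text
{'time_s': 7.1, 'tcp_pos': [0.6481, -0.0388, 0.0497], 'ee_rot': [0.9887, 0.15, -0.0001, -0.0], 'ft_force': [0.0689, 0.5468, 0.1787], 'grip_width': -0.0005}
```

View pics/w4z.png

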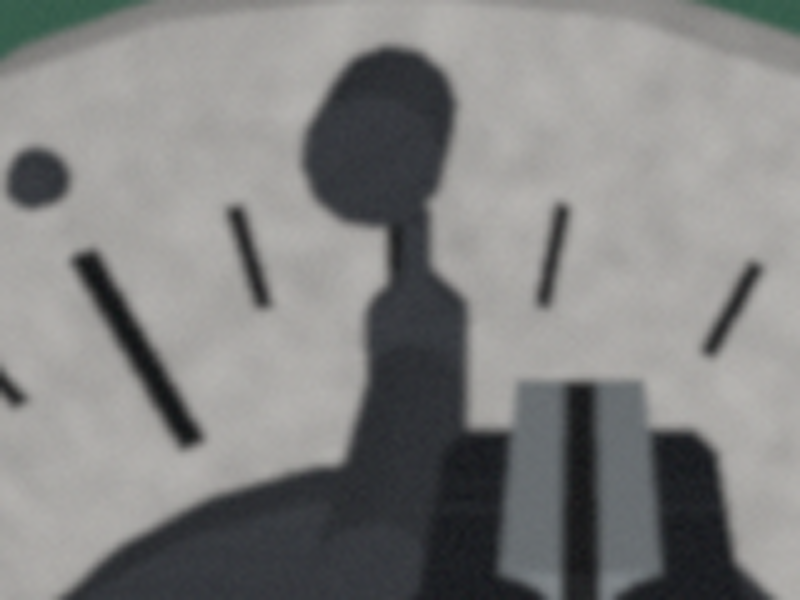

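View pics/w4.png

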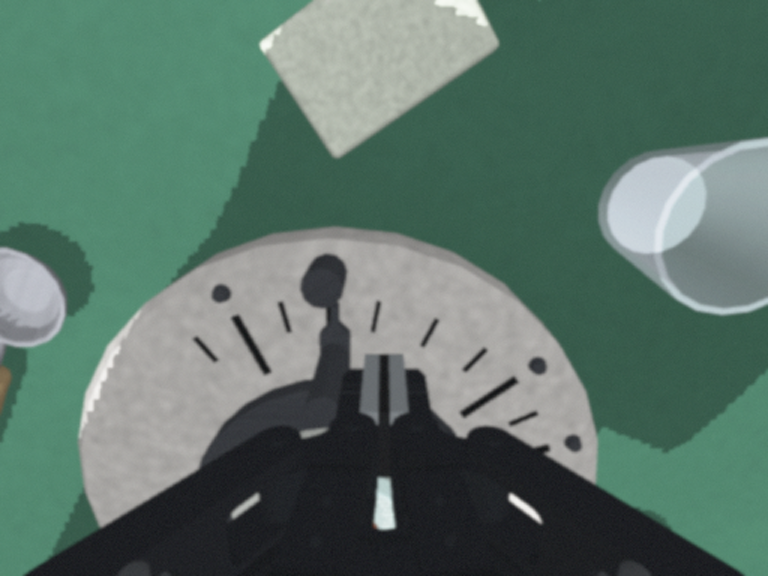

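The pointer now runs from (415,280) up to (418,210), just right of the peg's line at (397,250).

Run:
```python
from ang import run
from h import *
z=lambda u:((u[0]+.5)/1.5-.5,(u[1]+.5)/1.5-.5)
Z=lambda u:((z(u)[0]+.5-140)*5-.5,(z(u)[1]+.5-160)*5-.5)
obs=[((38,178),.115,.85,.044),((366,160),.115,.45,.062),(Z((538,366)),.115,-.45,.044),(Z((573,443)),.115,-.85,.044)]
p=run(4,(140,160),obs,[((417,212),.054),((417,270),.054),((418,320),.057),((418,345),.057),((366,160),.062),((400,240),.04),((190,440),.04)])
c=np.load("w4c.npy",allow_pickle=True).item()
for a in (.42,.45): print(a,[((proj(c,pt(p,r,a,h))[0]+.5-[140,160])*5).round().tolist() for r,h in [(.106,.054),(.1,.054),(.09,.057)]])
```

```text
[ 0.5597 -0.0441 -0.143 ] [-2.3  0.3  0.5 -0.9  0.7  0.4  1.2  1.1]
r 0.1053 ang 0.4113
r 0.0980 ang 0.4114
r 0.0929 ang 0.4070
r 0.0897 ang 0.4069
r 0.1145 ang 0.4527
r 0.0960 ang 0.4488
r 0.0735 ang 0.8581
0.42 [[410.0, 207.0], [410.0, 255.0], [409.0, 343.0]]
0.45 [[382.0, 207.0], [385.0, 254.0], [386.0, 343.0]]
```

>>> {"name": "send_rows", "arguments": {
  "steps": [
    [255,0,-0.001,0,0],
    [255,0,-0.001,0,0],
    [255,0,-0.001,0,0],
    [255,0,-0.0004,0,0],
    [255,0,0,0,0],
    [255,0,0,0,0]
  ]
}}

```text
time_s: 7.85
tcp_pos: [0.6471, -0.0356, 0.0497]
ee_rot: [0.989, 0.15, -0.0, -0.0]
ft_force: [-0.2, -0.3, -0.4]
grip_width: -0.0
```

```bash
python3 look.py 5
python3 - <<'E'
import cv2
p=cv2.imread("pics/w5r.png"); cv2.imwrite("pics/w5z.png",cv2.resize(p[160:280,140:300],(800,600),interpolation=cv2.INTER_CUBIC))
E
```

```text
{'time_s': 7.85, 'tcp_pos': [0.6471, -0.0356, 0.0497], 'ee_rot': [0.9887, 0.15, -0.0001, -0.0001], 'ft_force': [-0.166, -0.3396, -0.4152], 'grip_width': -0.0001}
```

View pics/w5z.png

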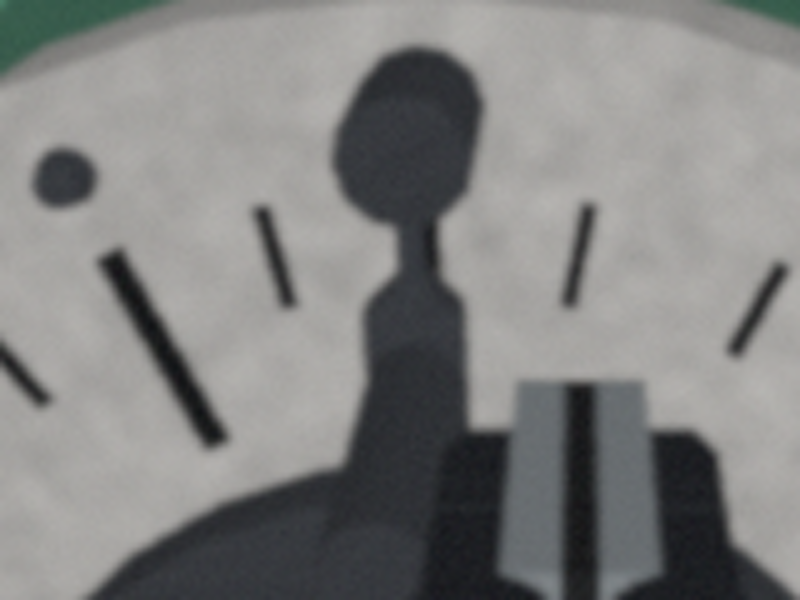

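Pointer and peg line are nearly overlaid, with the small offset expected from parallax. I'll back the hand off the way it came, raise it, and check from above.

>>> {"name": "send_rows", "arguments": {
  "steps": [
    [255,0,0.003,0,0],
    [255,0,0.008,0,0],
    [255,0,0.012,0,0],
    [255,0,0.012,0,0],
    [255,0,0.005,-0.01,0],
    [255,0,0,-0.03,0],
    [255,0,0,-0.04,0],
    [255,-0.02,0,-0.03,0],
    [255,-0.02,0,-0.02,0],
    [255,-0.02,-0.01,-0.01,0],
    [255,-0.01,-0.01,0,0],
    [255,0,0,0,0]
  ]
}}

```text
time_s: 9.2
tcp_pos: [0.5857, -0.0755, 0.1912]
ee_rot: [0.989, 0.15, 0.001, 0.0]
ft_force: [0.5, -0.4, 0.1]
grip_width: -0.006
```

```bash
python3 look.py 6
python3 - <<'E'
from ang import run
from h import *
z=lambda u:((u[0]+.5)/1.5-.5,(u[1]+.5)/1.5-.5)
obs=[((65,178),.115,.85,.044),((400,160),.115,.45,.062)]
p4=np.array([.5597,-.0441,-.143])
c=np.load("w5c.npy",allow_pickle=True).item()
for u,zz in [((417,245),.054),((415,320),.057),((418,345),.057),((400,158),.062),((430,240),.04)]:
    q=ray(c,(140+(u[0]+.5)/5-.5,160+(u[1]+.5)/5-.5),zz)[:2]-p4[:2]; print(np.hypot(*q).round(4),(np.arctan2(q[1],q[0])-p4[2]).round(4))
E
```

```text
{'time_s': 9.2, 'tcp_pos': [0.5857, -0.0755, 0.1912], 'ee_rot': [0.9887, 0.1499, 0.0008, 0.0002], 'ft_force': [0.4809, -0.3695, 0.1342], 'grip_width': -0.0059}
0.1012 0.4441
0.0929 0.4464
0.0897 0.4438
0.1147 0.449
0.096 0.4436
```

View pics/w6.png

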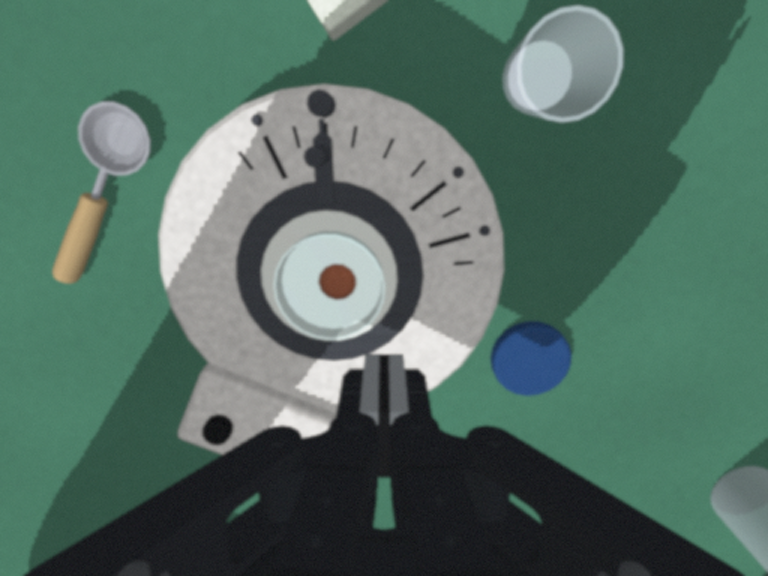

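View pics/t6.png

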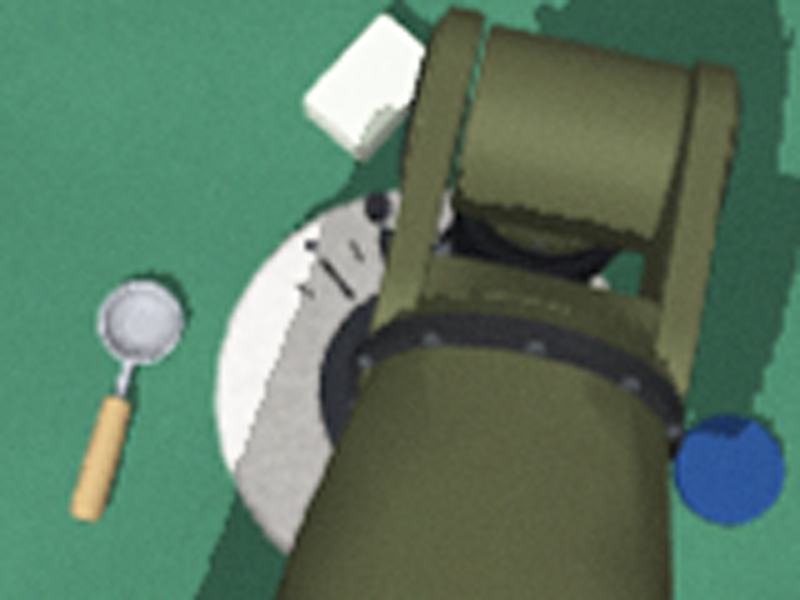

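The hand is clear. The wrist view shows the peg at (321,103) with the pointer and post (317,155) right below it on the same line. I'll zoom for a precise check.

Run:
```python
import cv2
p=cv2.imread("pics/w6r.png"); cv2.imwrite("pics/w6z.png",cv2.resize(p[50:140,160:280],(800,600),interpolation=cv2.INTER_CUBIC))
cv2.imwrite("pics/w6y.png",cv2.resize(p[70:190,230:390],(800,600),interpolation=cv2.INTER_CUBIC))
```

```text
(no output)
```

View pics/w6z.png

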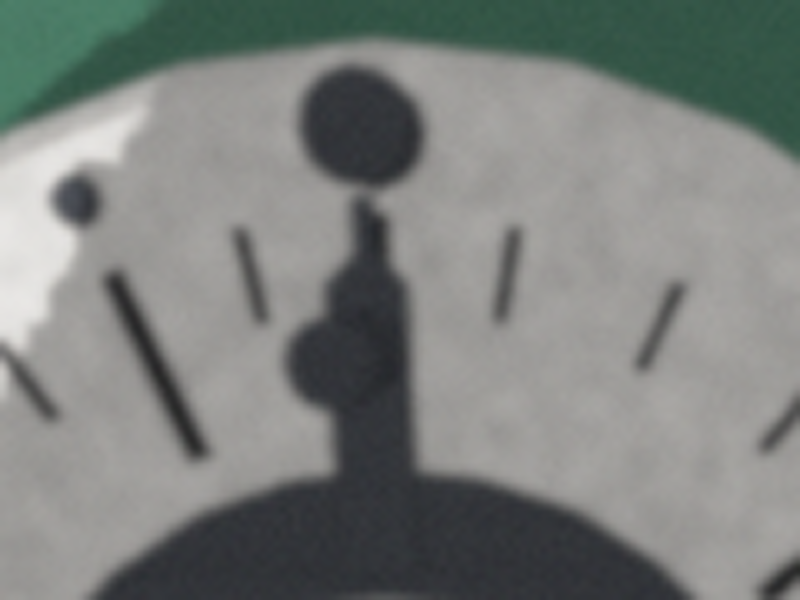

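View pics/w6y.png

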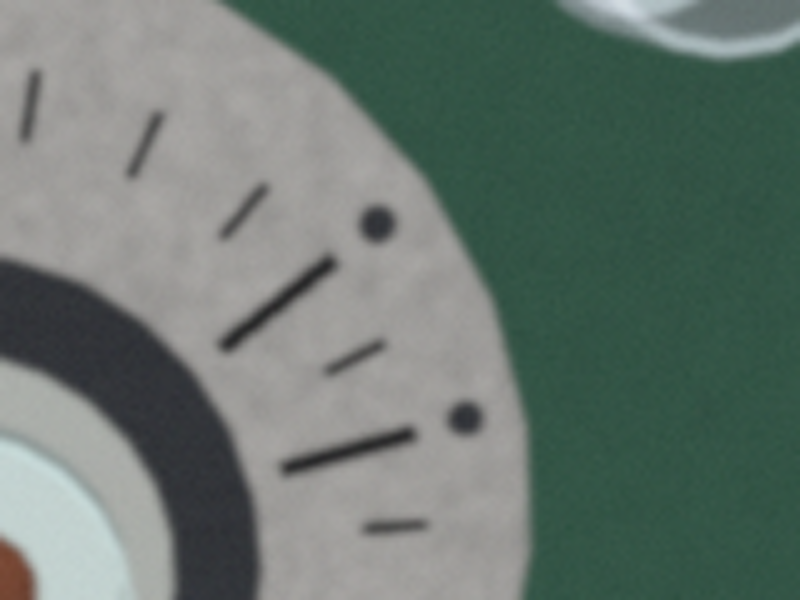

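Run:
```python
from h import *
c=np.load("w6c.npy",allow_pickle=True).item()
A=lambda u:np.array([160+(u[0]+.5)*.15-.5,50+(u[1]+.5)*.15-.5]); B=lambda u:np.array([230+(u[0]+.5)/5-.5,70+(u[1]+.5)/5-.5])
obs=[(A((76,200)),.115,.85,.044),(A((356,125)),.115,.45,.062),(B((377,223)),.115,-.45,.044),(B((465,418)),.115,-.85,.044)]
lines=[(A((113,280)),.85),(A((200,453)),.85),(B((332,263)),-.45),(B((224,347)),-.45),(B((412,434)),-.85),(B((284,468)),-.85)]
def res(v):
    p=v[:3]
    e=[proj(c,pt(p,r,a,h))[0]-u for u,r,a,h in obs]
    o=[]
    for u,a in lines:
        q=ray(c,u,.04)[:2]-p[:2]; o.append(600*(np.cos(p[2]+a)*q[1]-np.sin(p[2]+a)*q[0]))
    return np.r_[np.concatenate(e),o]
r=least_squares(res,[.56,-.044,-.148]);p=r.x;print(p.round(4),r.fun.round(1))
for n,u,z in [("tip",(361,198),.054),("shoulder",(367,290),.056),("root",(374.5,450),.056),("post",(333,362),.095),("peg",(356,125),.062)]:
    q=ray(c,A(u),z)[:2]-p[:2]; print(n,np.hypot(*q).round(4),(np.arctan2(q[1],q[0])-p[2]).round(4))
iv=lambda w:((proj(c,w)[0]+.5-[160,50])/.15).round(0)
for a in (.44,.45,.46): print(a,iv(pt(p,.115,a,.062)),iv(pt(p,.106,a,.054)),iv(pt(p,.092,a,.057)),iv(pt(p,.067,a,.057)),iv(pt(p,.085,a,.095)))
```

```text
[ 0.5592 -0.0447 -0.1431] [-1.  -0.1 -0.3 -0.2  0.7  0.4  0.9  0.7  0.2  0.  -0.3 -0.2 -0.2 -0.1]
tip 0.1056 0.455
shoulder 0.0931 0.4504
root 0.0707 0.4508
post 0.0852 0.4473
peg 0.1148 0.4475
0.44 [363. 124.] [373. 196.] [374. 299.] [380. 477.] [338. 364.]
0.45 [354. 124.] [365. 196.] [367. 299.] [376. 477.] [332. 364.]
0.46 [346. 124.] [358. 196.] [361. 299.] [371. 477.] [325. 364.]
```

Run:
```python
from h import *
for k,peb,lid in [("1",(305.5,240),(467,309)),("6",(338,282),(531,358))]:
    c=np.load(f"w{k}c.npy",allow_pickle=True).item()
    print(ray(c,(peb[0]/1.5-.2,peb[1]/1.5-.2),.064).round(4),ray(c,(lid[0]/1.5-.2,lid[1]/1.5-.2),.014).round(4))
from rig import robot
s=robot.sense();print(s["time_s"],s["ft_force"].round(2)); robot.sign_off()
```

```text
[ 0.5639 -0.0484  0.064 ] [ 0.5277 -0.2266  0.014 ]
[ 0.5615 -0.0516  0.064 ] [ 0.5268 -0.2268  0.014 ]
9.35 [-0.82 -0.    0.02]
the job is handed in; nothing more can be done
```

The lever is set: its pointer lines up with the tall peg on the +0.45 rad mark. I pushed the post round from about 0.15 rad with the closed fingertips, in three short pushes with a look between each. Then I backed the hand off and handed in at 9.35 s of the 38 s allowed.

**Alignment:** in the last wrist picture, with the hand clear, the lever measures 0.447 to 0.455 rad and the peg 0.4475 rad. That is under about 1 mm at the aim point.

**Forces:** I only pushed and never gripped. Wrist force stayed under 1 N in every reading I took.

**Things around it:**
- **Jar lid:** measured within 1 mm of where it was before.
- **Dish:** its pebble measured about 4 mm away from its position before the push. I took this as an effect of my assumed pebble height and hand-picked pixels, because the hand never came near the dish. I did not check it further.
- **Spoon, box and cup:** I did not measure these. They look undisturbed in the pictures that show them.
- **Water bottle and jam jar:** I did not check these after the push.

**Fingertip position:** the visible fingertips ended about 27 mm short of the stated TCP. I therefore pushed with the TCP at 0.050 m, so the visible tips were about 77 mm above the table, against the post and clear of the lever.

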